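Set out heat sinks by height on the kitting rail

TASK

Set the four heat sinks out on the kitting rail for the next assembler, one centred on each pad in order of height: the tallest on the pad next to the yellow cap, stepping down to the shortest at the other end. Each must stand upright, base down, with its fins running straight across the rail. Leave the green circuit board where it lies.

Things in the scene. Friction and masses are not known exactly. Their poses are not given: they have to be found in the camera images.
- sink_gold: gold-anodised finned heat sink, loose, standing on the bench base down, fins up: 40 x 40 mm, 18 mm tall, about 40 g. Origin: centre of its underside; z up; x runs along the fins, y across them (seven straight fins, bare metal showing between them). It can be gripped on either pair of parallel sides (40 mm apart).
- sink_blue: blue-anodised finned heat sink, loose, standing on the bench base down, fins up: 40 x 40 mm, 30 mm tall, about 60 g. Origin: centre of its underside; z up; x runs along the fins, y across them (seven straight fins, bare metal showing between them). It can be gripped on either pair of parallel sides (40 mm apart).
- sink_black: black-anodised finned heat sink, loose, standing on the bench base down, fins up: 40 x 40 mm, 42 mm tall, about 80 g. Origin: centre of its underside; z up; x runs along the fins, y across them (seven straight fins, bare metal showing between them). It can be gripped on either pair of parallel sides (40 mm apart).
- sink_red: red-anodised finned heat sink, loose, standing on the bench base down, fins up: 40 x 40 mm, 54 mm tall, about 100 g. Origin: centre of its underside; z up; x runs along the fins, y across them (seven straight fins, bare metal showing between them). It can be gripped on either pair of parallel sides (40 mm apart).
- pad_purple: dark rubber pad, 56 x 56 mm, 3 mm thick, with purple stripes along its edges at x = +-24.5 mm, one of four in a row on the kitting rail, 72 mm apart centre to centre; the stripe colours come in any sequence. Origin: centre of its underside, 12 mm above the bench; top 3 mm above the origin; x runs across the rail, y along it.
- pad_green: dark rubber pad, 56 x 56 mm, 3 mm thick, with green stripes along its edges at x = +-24.5 mm, one of four in a row on the kitting rail, 72 mm apart centre to centre; the stripe colours come in any sequence. Origin: centre of its underside, 12 mm above the bench; top 3 mm above the origin; x runs across the rail, y along it.
- pad_white: dark rubber pad, 56 x 56 mm, 3 mm thick, with white stripes along its edges at x = +-24.5 mm, one of four in a row on the kitting rail, 72 mm apart centre to centre; the stripe colours come in any sequence. Origin: centre of its underside, 12 mm above the bench; top 3 mm above the origin; x runs across the rail, y along it.
- pad_orange: dark rubber pad, 56 x 56 mm, 3 mm thick, with orange stripes along its edges at x = +-24.5 mm, one of four in a row on the kitting rail, 72 mm apart centre to centre; the stripe colours come in any sequence. Origin: centre of its underside, 12 mm above the bench; top 3 mm above the origin; x runs across the rail, y along it.
- cap_yellow: round yellow plastic cap, 28 mm across, 10 mm high, fixed at one end of the aluminium kitting rail (70 mm wide, 390 mm long, 12 mm high), 67 mm from the centre of the nearest pad; a black cap of the same shape marks the other end. Origin: centre of its underside.
- board: small green populated circuit board, loose, 46 x 60 mm (x, y), up to 16 mm high, lying among the heat sinks; it is to be left alone. Origin: centre of its underside, z up.
Things that resemble listed ones, but are neither listed nor needed, are in the scene too. What is shaped like the sink_black but turquoise is not meant.

How it is judged:
By the outcome, as a careful person would: the job done as asked, in the order asked, and still so for the second after the job is handed in, with the robot touching nothing.
It also fails if it takes over 88 s, if anything falls off the work surface, if the arm or the gripper's body presses on something with over 40 N, if the wrist force passes 120 N, or if a joint passes its speed limit or range.

ROBOT

A 7-joint arm with a two-finger parallel gripper is mounted at the origin on the work surface. World frame = base frame: x ahead of the robot, y to its left, z up, the work surface at z = 0. Lengths are in mm, angles in rad, forces in N, time in s.
With the tool pointing down it reaches from about 400 to 875 mm from the base axis. Payload 4.4 kg.
Tool frame: the origin (TCP) lies at the very end of the fingers, on their centre line; the grasp point (between the pads) lies ctrl.grip_point_offset behind it (ctrl.grip_point_offset is the distance from the TCP to the grasp point, in mm); z points along the fingers, y is the line along which they close (so a half turn about z gives the same grasp; the last joint's range is limited). The gripper opens to 85 mm and grips with 20 to 120 N. Pads are 22 mm wide; open, the fingers measure 114 mm over their backs; the gripper's body (76 mm by 85 mm) begins 54 mm behind the grasp point. The pads swing forward as they close: fully open they stand 13 mm farther back than shut.
Start: joints at [-1.396, 0.628, 0.038, 1.517, -0.027, 0.996, -0.02], TCP at [154.986, 631.266, 231.313] pointing down, gripper open.
Joint ranges: [-3.06, 3.06], [-0.37, 2.12], [-1.25, 1.32], [0.18, 2.47], [-1.1, 4.24], [0.23, 1.98], [-2.94, 2.94]. Speed limits (rad/s): [2.57, 2.57, 3.14, 3.14, 3.14, 3.14, 3.14].

INTERFACE

Orientations are given as [roll, pitch, yaw] about the fixed x, y, z axes, in that order (R = Rz(yaw) Ry(pitch) Rx(roll)).
In Python, from cell import read_state, cams, ctrl, models gives the robot as it stands. The module is installed in compiled form; this text tells all that it offers.
- The arm moves only by the shell command python3 -m creep FILE, which reads ROWS from the file FILE. ROWS is a JSON list of rows, 1 to 12 of them, each of 7 numbers: dx, dy, dz in parts of the range, where 1.0 means 75 cm, then a rotation vector rx, ry, rz in a scale on which 1.0 is 2 pi rad, then the finger opening in mm; each row shifts and turns the commanded pose from where the row before left it, along the tool's axes as they then stand; what a row does not reach is not made up. A row lasts 1/10 s, in which the tool goes at most 50 mm and 0.15 rad, less where a joint would pass 70% of its speed; a pose out of reach is approached as far as the arm can. The fingers move at their own pace and stop on an object; the grip force is fixed at half the most. Time passes only in rows, so rows that do not move let the fingers close. It prints the time, the measured TCP pose, the force, the opening and the grip force at its end. No shift or turn number may pass 1 either way. Input that does not fit is refused with a message, and nothing moves.
- read_state(): the state, without advancing time (a new reading comes with each control period).
- cams.get_image(name): name is "scene" or "side" or "wrist"; returns (picture, depth): 384x512x3 uint8, blue, green, red; 384x512 float32, mm along the optical axis (not along the pixel's ray), 0 where there is no reading.
- cams.calibration(name): a dict with "fx", "fy", "cx", "cy" (pixels), "rvec" (rotation vector, rad) and "tvec" (3), from world to camera coordinates, as OpenCV has them; the wrist camera has in their place "hand_eye" (4x4, takes a point from camera to tool coordinates, whose origin is the TCP and whose axes are the flange's). Camera axes: x right, y down, z forward; pixel columns grow to the right and rows downward; lengths in mm; the calibration is good to about 2 mm. A picture is of the moment at which its call begins: read the wrist's pose just before it. calibration takes no time and is no camera call.
- ctrl.finish_job(): hands the job in; it is judged then, once.
Trained networks look in the newest picture that a camera, given by its name, has taken for a name from the list of things; names that differ only in an ending like _2 or _b are one class to them, and where a whole thing is asked for, a point or a joint stands for the part that bears it (a point fixed in the world has none). Each returns a list of dicts, best first, with "confidence" (0 to 1); they miss things now and then, are a little off and sometimes report something else, mostly with a low value. They report only what shows in the picture. A call takes as long as a camera call. They do not tell look-alikes from the thing itself.
- models.search_frame(thing, camera): "extent" ([left, top, right, bottom] in pixels, round what is visible of it).
- models.mark_of(thing, camera): "position" ([column, row] in pixels: a listed point, or the origin of a listed thing).
The state is a dict: "clock": time; "qpos": joint angles; "qd": joint speeds; "tau": joint torques, N m; "eef_pos": TCP position; "tool_rot": TCP orientation; "force": force on the tool from outside, world axes, zero at the start; "torque": the same for the moment, N m; "width": finger opening in mm; "gripper_force": force on a finger pad.
Only numpy, scipy, OpenCV 4.12 (cv2) and the standard library are available. Lean on these libraries where they do the work, as an engineer would, in place of code of your own. Each camera call takes 0.05 s, during which the arm holds its last target. There are 200 camera calls.

## Working session

There is one attempt and no reset: what is moved stays moved. The work goes in short steps, Python scripts to look and compute and a shell command to move; the robot and the scene stay as the last step left them, time stands still between calls to the robot, and variables do not carry over. Pictures are saved under pics/ and viewed, at most 14 in all, crops included, and the job is handed in when it is done.

```bash
mkdir -p pics; cat > h.py <<'E'
import numpy as np, cv2
from scipy.spatial.transform import Rotation as R
from cell import read_state, cams, ctrl, models
def pose():
    s=read_state(); T=np.eye(4); T[:3,:3]=R.from_euler('xyz',s['tool_rot']).as_matrix(); T[:3,3]=s['eef_pos']; return T
def cam2world(name,T=None):
    c=cams.calibration(name)
    if 'hand_eye' in c: return c,(pose() if T is None else T)@np.array(c['hand_eye'])
    M=np.eye(4); M[:3,:3]=cv2.Rodrigues(np.array(c['rvec'],float))[0]; M[:3,3]=np.ravel(c['tvec']); return c,np.linalg.inv(M)
def cloud(depth,c,M):
    v,u=np.mgrid[:depth.shape[0],:depth.shape[1]]
    P=np.stack([(u-c['cx'])/c['fx']*depth,(v-c['cy'])/c['fy']*depth,depth],-1)
    W=P@M[:3,:3].T+M[:3,3]; W[depth<=0]=np.nan; return W
def ray(uv,c,M):
    d=M[:3,:3]@np.array([(uv[0]-c['cx'])/c['fx'],(uv[1]-c['cy'])/c['fy'],1.]); return M[:3,3],d
E
python3 - <<'E'
from h import *
s=read_state(); print({k:np.round(v,3) for k,v in s.items()}, ctrl.grip_point_offset)
for n in ['scene','side','wrist']:
    T=pose(); im,d=cams.get_image(n); cv2.imwrite(f'pics/{n}0.png',im); np.savez(f'{n}0.npz',im=im,d=d,T=T)
    c,M=cam2world(n); print(n,c['fx'],M.round(2).tolist(),(d>0).mean())
    if n!='wrist':
        for t in ['sink_gold','sink_blue','sink_black','sink_red','pad_purple','pad_green','pad_white','pad_orange','cap_yellow','board']:
            r=models.mark_of(t,n); print(t,[(np.round(a['position']).tolist(),round(a['confidence'],2)) for a in r[:3]])
E
```

```text
{'clock': np.float64(0.0), 'qpos': array([-1.396,  0.629,  0.038,  1.518, -0.027,  0.996, -0.02 ]), 'qd': array([ 0.   ,  0.   , -0.001,  0.001, -0.001, -0.001,  0.001]), 'tau': array([ 1.0000e-03, -5.6340e+01,  1.2260e+00, -1.9343e+01,  1.1000e-02,
        1.1000e-02,  0.0000e+00]), 'eef_pos': array([154.838, 630.624, 230.398]), 'tool_rot': array([-3.14 ,  0.   ,  2.901]), 'force': array([-0.171, -0.359, -0.154]), 'torque': array([ 0.03 , -0.04 ,  0.043]), 'gripper_force': np.float64(0.0), 'width': np.float64(85.533)} 18.700000000000003
scene 483.63445509535774 [[0.62, 0.58, -0.54, 1100.17], [0.79, -0.44, 0.43, -460.55], [0.01, -0.69, -0.72, 818.44], [0.0, 0.0, 0.0, 1.0]] 0.9959716796875
sink_gold [([324.0, 137.0], 0.58)]
sink_blue [([125.0, 247.0], 0.81)]
sink_black [([130.0, 208.0], 0.64), ([172.0, 223.0], 0.63)]
sink_red [([210.0, 193.0], 0.94)]
pad_purple [([281.0, 221.0], 0.88)]
pad_green []
pad_white [([229.0, 266.0], 0.64)]
pad_orange [([306.0, 213.0], 0.69)]
cap_yellow [([199.0, 282.0], 0.46)]
board [([291.0, 156.0], 0.84), ([230.0, 266.0], 0.51)]
side 369.6255845152424 [[0.95, -0.24, 0.22, 359.04], [-0.32, -0.67, 0.67, -445.76], [-0.01, -0.71, -0.71, 534.0], [0.0, 0.0, 0.0, 1.0]] 0.996063232421875
sink_gold [([183.0, 136.0], 0.7)]
sink_blue [([284.0, 375.0], 0.73)]
sink_black [([210.0, 356.0], 0.62), ([260.0, 304.0], 0.57)]
sink_red [([224.0, 247.0], 0.92)]
pad_purple [([310.0, 200.0], 0.86)]
pad_green [([350.0, 252.0], 0.67), ([332.0, 223.0], 0.57)]
pad_white []
pad_orange [([296.0, 178.0], 0.59)]
cap_yellow [([378.0, 288.0], 0.76), ([260.0, 306.0], 0.64)]
board [([202.0, 167.0], 0.85), ([229.0, 250.0], 0.27)]
wrist 279.84878657992056 [[0.24, 0.93, 0.26, 88.67], [0.97, -0.23, -0.07, 647.22], [-0.0, 0.27, -0.96, 373.51], [0.0, 0.0, 0.0, 1.0]] 0.9959818522135416
```

View pics/scene0.png

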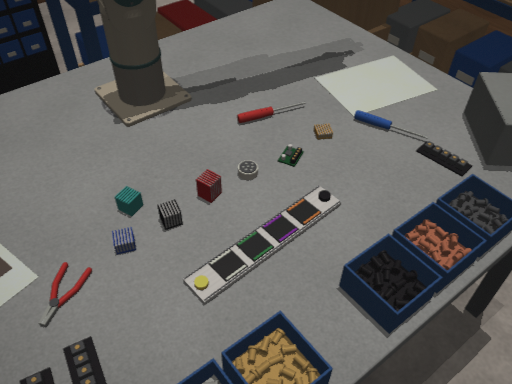

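View pics/side0.png

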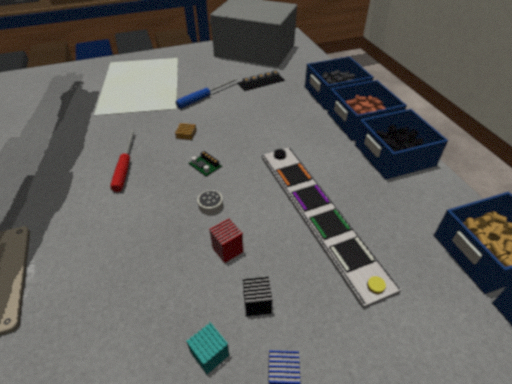

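The scene view shows the rail running from the yellow cap (201,282) to the black cap (324,196). The pads in order are white (229,265), green (257,245), purple (281,228) and orange (304,212). Red is at (209,186), black (171,214), blue (123,240) and gold (323,131); turquoise (129,200) is the decoy. The side view agrees. Next I'll measure and rectify top views.

```bash
cat > m.py <<'E'
from h import *
V={}
for n in ['scene','side']:
    z=np.load(n+'0.npz'); c,M=cam2world(n); V[n]=(z['im'],z['d'],c,M,cloud(z['d'],c,M))
seeds={'gold':{'scene':(323,131),'side':(186,131)},'blue':{'scene':(124,242),'side':(284,368)},'black':{'scene':(171,216),'side':(258,300)},'red':{'scene':(209,188),'side':(226,242)},
'teal':{'scene':(129,202),'side':(208,350)},'board':{'scene':(291,155),'side':(205,163)},'white':{'scene':(229,265),'side':(352,252)},'green':{'scene':(256,245),'side':(329,223)},'purple':{'scene':(281,228),'side':(311,198)},'orange':{'scene':(304,212),'side':(294,175)},'yellow':{'scene':(202,283),'side':(377,284)},'blackcap':{'scene':(324,196),'side':(280,155)}}
def rect(n,cx,cy,h,half=45,s=2):
    im,d,c,M,W=V[n]; g=np.arange(-half*s,half*s)/s
    X,Y=np.meshgrid(cx+g,cy-g)  # x right, y up
    P=np.stack([X,Y,np.full_like(X,h)],-1); Q=(P-M[:3,3])@M[:3,:3]
    u=(Q[...,0]/Q[...,2]*c['fx']+c['cx']).astype(np.float32); v=(Q[...,1]/Q[...,2]*c['fy']+c['cy']).astype(np.float32)
    return cv2.remap(im,u,v,cv2.INTER_CUBIC)
if __name__=='__main__':
    rows=[]
    for k,s in seeds.items():
        out=[]; pts=[]
        for n in V:
            u,v=s[n]; W=V[n][4]; p=np.nanmedian(W[v-2:v+3,u-2:u+3].reshape(-1,3),0)
            A=W.reshape(-1,3); A=A[np.hypot(*(A[:,:2]-p[:2]).T)<33]
            out.append(p.round(1).tolist()); pts.append(A)
            H=A[A[:,2]>6]
            t=np.percentile(H[:,2],97) if len(H) else 0
            top=H[H[:,2]>t-5] if len(H) else A
            out.append((round(float(t),1),top[:,:2].mean(0).round(1).tolist()))
        H=np.vstack(pts); H=H[H[:,2]>6]
        r=cv2.minAreaRect(H[:,:2].astype(np.float32))
        print(k,out,np.round(r[0],1),np.round(r[1],1),round(r[2],1))
E
python3 m.py
```

```text
gold [[441.1, 287.7, 16.1], (20.1, [435.7, 292.7]), [435.7, 284.8, 20.6], (21.9, [435.4, 293.8])] [434.1 290.1] [53.9 43.9] 56.7
blue [[465.1, -292.9, 28.1], (32.2, [452.4, -290.1]), [449.4, -289.1, 30.1], (32.9, [449.8, -287.6])] [ 451.1 -288.1] [42.2 41.5] 69.3
black [[468.5, -183.3, 35.3], (43.9, [454.9, -179.6]), [447.3, -193.8, 42.3], (45.0, [450.3, -180.6])] [ 452.  -178.7] [40.6 42.4] 77.4
red [[457.4, -79.0, 44.9], (55.3, [441.9, -70.6]), [430.3, -86.0, 53.7], (56.7, [435.0, -70.7])] [437.2 -69.1] [41.5 36.8] 15.0
teal [[383.4, -236.3, 39.5], (43.3, [367.6, -231.7]), [361.6, -238.8, 41.9], (44.7, [361.9, -229.4])] [ 363.1 -229.3] [41.5 43.4] 21.6
board [[453.2, 165.2, 8.7], (18.4, [458.2, 170.4]), [452.5, 170.0, 7.2], (20.0, [458.8, 171.2])] [451. 168.] [45.5 61.2] 27.7
white [[632.7, -151.1, 15.3], (17.7, [632.1, -152.2]), [631.5, -148.9, 16.8], (18.8, [630.5, -150.6])] [ 632.2 -149.7] [65.6 66.9] 15.6
green [[626.5, -77.5, 15.1], (17.5, [626.6, -79.6]), [623.7, -79.6, 17.0], (18.9, [623.4, -80.8])] [624.7 -78.8] [67.1 65.8] 64.3
purple [[624.2, -7.0, 15.0], (17.9, [623.1, -8.0]), [620.3, -10.9, 17.1], (19.0, [619.8, -11.1])] [622.4  -9.3] [70.4 64.6] 37.2
orange [[619.5, 62.6, 15.4], (17.6, [618.8, 61.9]), [615.4, 60.3, 17.5], (19.1, [614.7, 59.8])] [616.8  61. ] [68.6 64.3] 10.9
yellow [[639.3, -219.6, 22.4], (23.4, [634.5, -219.3]), [634.0, -219.3, 23.6], (24.6, [633.3, -218.1])] [ 634.7 -213.1] [68.3 53.5] 4.8
blackcap [[614.7, 125.5, 22.6], (23.7, [611.3, 129.1]), [609.6, 122.5, 24.3], (25.6, [610.6, 129.5])] [612.  121.1] [69.8 62.3] 1.6
```

View pics/wrist0.png

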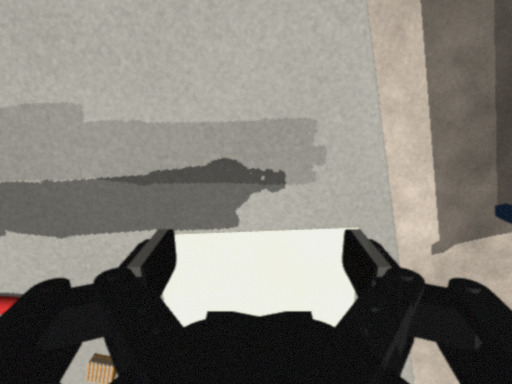

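The wrist view shows only bench, paper and, at the lower left, gold (100,368). The measured heights, pad spacing of 72 mm and reach all check out. Next are the rectified tops for fin directions.

```bash
python3 - <<'E'
from m import *
L={'gold':(435.5,292,18),'blue':(451,-288.5,30),'black':(452,-180,42),'red':(438,-70,54)}
rows=[]
for n in V: rows.append(np.hstack([rect(n,*L[k],half=40,s=2.4) for k in L]))
P=np.array([[632,-150],[625,-79],[622,-9],[617,61]])
cv2.imwrite('pics/tops.png',np.vstack(rows))
# edge-gradient structure tensor orientation of top in the central part
for n in V:
  for k in L:
    g=cv2.cvtColor(rect(n,*L[k],half=14,s=4),cv2.COLOR_BGR2GRAY).astype(float); g=cv2.GaussianBlur(g,(0,0),2)
    gx,gy=cv2.Sobel(g,cv2.CV_64F,1,0),-cv2.Sobel(g,cv2.CV_64F,0,1)
    th=.5*np.arctan2(2*(gx*gy).mean(),((gx**2)-(gy**2)).mean()); print(n,k,'fin dir deg',round(np.degrees(th)+90,1))
c=np.polyfit(P[:,1],P[:,0],1);print(c,'rail angle(deg from y)',np.degrees(np.arctan(c[0])))
a=np.array([634.2,-218.8]);b=np.array([611,129.2]);print(np.degrees(np.arctan2(*(b-a))),np.linalg.norm(b-a))
E
```

```text
scene gold fin dir deg 144.5
scene blue fin dir deg 158.9
scene black fin dir deg 166.6
scene red fin dir deg 17.5
side gold fin dir deg 177.3
side blue fin dir deg 159.3
side black fin dir deg 167.1
side red fin dir deg 17.6
[-6.83103508e-02  6.20977267e+02] rail angle(deg from y) -3.9078239757653472
-3.814074834290362 348.77247597825146
```

View pics/tops.png

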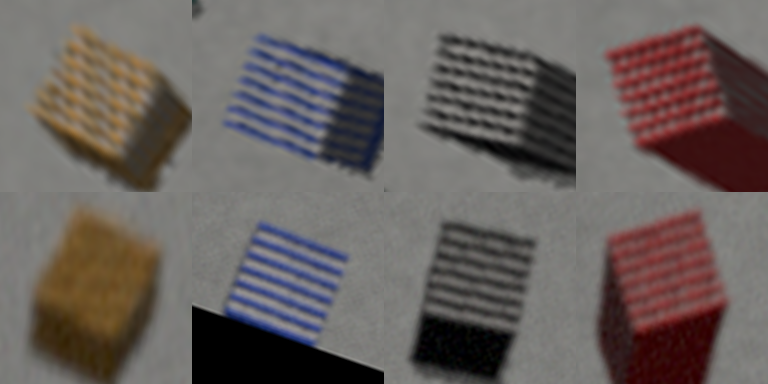

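The rectified tops show the fin stripes: blue about 159°, black about 167°, red about 17.5°, gold about 150° (to be refined). The rail's "across" direction is about +3.85°. Now I'll move toward red via a waypoint.

Careful with the scale: shifts go in shares of 75 cm and turns go in shares of 2 pi rad. That gives: -37 mm / 750 = -0.0493, -26.6 mm / 750 = -0.0355.

```bash
cat > g.py <<'E'
import sys
from h import *
x,y,z,yaw=map(float,sys.argv[1:5])   # target world tcp, yaw deg
T=pose(); d=T[:3,:3].T@(np.array([x,y,z])-T[:3,3])
Rt=R.from_euler('xyz',[np.pi,0,np.radians(yaw)])
print('shift now-axes',d.round(1),'rot',(R.from_matrix(T[:3,:3]).inv()*Rt).as_rotvec().round(3),'shift target-axes',Rt.inv().apply([x-T[0,3],y-T[1,3],z-T[2,3]]).round(1))
E
echo '[[-0.0493, -0.0355, 0, 0, 0, 0, 60], [-0.0493, -0.0355, 0, 0, 0, 0, 60], [-0.0493, -0.0355, 0, 0, 0, 0, 60], [-0.0493, -0.0355, 0, 0, 0, 0, 60], [-0.0493, -0.0355, 0, 0, 0, 0, 60], [-0.0493, -0.0355, 0, 0, 0, 0, 60], [-0.0493, -0.0355, 0, 0, 0, 0, 60], [-0.0493, -0.0355, 0, 0, 0, 0, 60], [-0.0493, -0.0355, 0, 0, 0, 0, 60], [-0.0493, -0.0355, 0, 0, 0, 0, 60], [-0.0493, -0.0355, 0, 0, 0, 0, 60]]' > next.json && python3 -m creep next.json
python3 g.py 438 -70 200 107.5
```

```text
clock: 2.25
eef_pos: [481.6, 248.6, 231.6]
tool_rot: [3.141, 0.0, 2.901]
force: [1.0, 0.7, 0.7]
width: 59.7
gripper_force: 0.0
shift now-axes [ -33.6 -319.8   31.4] rot [1.000e-03 0.000e+00 1.025e+00] shift target-axes [-290.8 -137.4   31.6]
```

```bash
cat > w.py <<'E'
import sys
from h import *
def rectw(im,c,M,cx,cy,h,half=40,s=5):
    g=np.arange(-half*s,half*s)/s; X,Y=np.meshgrid(cx+g,cy-g)
    P=np.stack([X,Y,np.full_like(X,h)],-1); Q=(P-M[:3,3])@M[:3,:3]
    u=(Q[...,0]/Q[...,2]*c['fx']+c['cx']).astype(np.float32); v=(Q[...,1]/Q[...,2]*c['fy']+c['cy']).astype(np.float32)
    return cv2.remap(im,u,v,cv2.INTER_CUBIC)
def fin(im,c,M,cx,cy,h,half=15):
    g=cv2.cvtColor(rectw(im,c,M,cx,cy,h,half,5),cv2.COLOR_BGR2GRAY).astype(float); g=cv2.GaussianBlur(g,(0,0),2)
    gx,gy=cv2.Sobel(g,cv2.CV_64F,1,0),-cv2.Sobel(g,cv2.CV_64F,0,1)
    a,b=(gx*gy).mean()*2,(gx**2-gy**2).mean()
    return (np.degrees(.5*np.arctan2(a,b))+90)%180, np.hypot(a,b)/(gx**2+gy**2).mean()
if __name__=='__main__':
    x,y,h=map(float,sys.argv[1:4]); name=sys.argv[4]
    T=pose(); im,d=cams.get_image('wrist'); c,M=cam2world('wrist',T); W=cloud(d,c,M).reshape(-1,3)
    A=W[np.hypot(W[:,0]-x,W[:,1]-y)<34]; H=A[A[:,2]>6]; t=np.percentile(H[:,2],90); top=H[H[:,2]>t-4]
    fl=np.nanmedian(A[A[:,2]<6][:,2]) if (A[:,2]<6).any() else None
    r=cv2.minAreaRect(top[:,:2].astype(np.float32)); r2=cv2.minAreaRect(H[:,:2].astype(np.float32))
    print('h',t.round(1),'floor',fl,'top rect',np.round(r[0],1),np.round(r[1],1),round(r[2],1),'all',np.round(r2[0],1),np.round(r2[1],1),round(r2[2],1),'fin',fin(im,c,M,*r[0],h))
    np.savez(name+'.npz',im=im,d=d,T=T); cv2.imwrite(f'pics/{name}.png',np.hstack([rectw(im,c,M,x,y,h,40,5),cv2.resize(im,(400,400))]))
E
python3 w.py 435.5 292 18 wgold
```

```text
h 18.1 floor -0.3514765803147384 top rect [436.3 292.9] [40.  39.9] 61.3 all [436.3 292.9] [40.1 39.9] 61.4 fin (np.float64(152.25387371932382), np.float64(0.7531400182002983))
```

Scaled: -45.7 mm / 750 = -0.0609, -4.8 mm / 750 = -0.0064, 0.145 rad / 6.2832 = 0.0231.

```bash
echo '[[-0.0064, -0.0609, 0.006, 0, 0, 0, 60], [-0.0064, -0.0609, 0.006, 0, 0, 0, 60], [-0.0064, -0.0609, 0.006, 0, 0, 0, 60], [-0.0064, -0.0609, 0.006, 0, 0, 0, 60], [-0.0064, -0.0609, 0.006, 0, 0, 0, 60], [-0.0064, -0.0609, 0.006, 0, 0, 0, 60], [-0.0064, -0.0609, 0.006, 0, 0, 0, 60], [0, 0, 0, 0, 0, 0.0231, 60], [0, 0, 0, 0, 0, 0.0231, 60], [0, 0, 0, 0, 0, 0.0231, 60], [0, 0, 0, 0, 0, 0.0231, 60], [0, 0, 0, 0, 0, 0.0231, 60]]' > next.json && python3 -m creep next.json && echo '[[0, 0, 0, 0, 0, 0.0231, 60], [0, 0, 0, 0, 0, 0.0231, 60], [0, 0, 0, 0, 0, 0.0016, 60], [0, 0, 0, 0, 0, 0, 60]]' > next.json && python3 -m creep next.json; python3 w.py 438 -70 54 wred; python3 g.py 438 -70 200 107.5
```

```text
clock: 3.5
eef_pos: [437.0, -68.5, 200.0]
tool_rot: [3.141, 0.0, 2.17]
force: [0.3, 0.1, 0.3]
width: 60.0
gripper_force: 0.0
clock: 3.9
eef_pos: [436.9, -68.4, 199.9]
tool_rot: [3.141, 0.0, 1.879]
force: [-0.2, 0.3, 0.2]
width: 59.7
gripper_force: 0.0
h 298.9 floor -0.26284423886758645 top rect [433.  -53.7] [63.3 11. ] 17.6 all [436.7 -66.1] [66.1 39.8] 17.6 fin (np.float64(16.960084945819347), np.float64(0.9541988749164052))
shift now-axes [-1.9  0.6 -0.1] rot [ 0.    -0.     0.003] shift target-axes [-1.9  0.6 -0.1]
```

View pics/wgold.png

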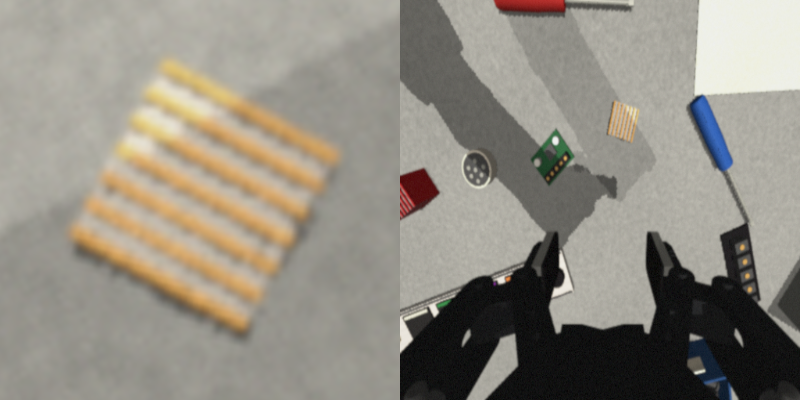

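View pics/wred.png

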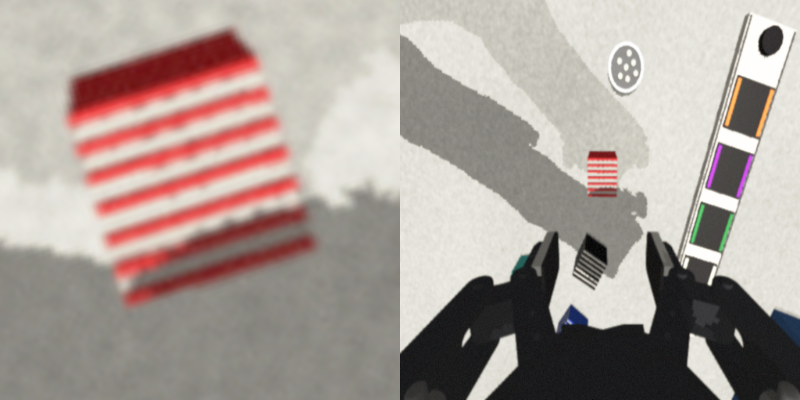

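The gold picture shows a stripe direction of 152° and centre (436.3,292.9). The red picture shows the sink at (601,173) of the montage, fins about 17°, rail to the right. I'll fix the filter so it ignores the fingers.

```bash
sed -i 's/H=A\[A\[:,2\]>6\]; t=/H=A[(A[:,2]>6)\&(A[:,2]<h+6)]; t=/' w.py; python3 - <<'E'
from w import *
z=np.load('wred.npz'); c,M=cam2world('wrist',z['T']); W0=cloud(z['d'],c,M); W=W0.reshape(-1,3)
for nm,x,y,h in [('red',438,-70,54),('black',452,-179,42)]:
    A=W[(np.hypot(W[:,0]-x,W[:,1]-y)<34)&(W[:,2]>6)&(W[:,2]<h+6)]; top=A[A[:,2]>h-4]
    for P in (top,A):
        r=cv2.minAreaRect(P[:,:2].astype(np.float32)); print(nm,np.round(r,1) if 0 else r, P[:,2].max())
    print(fin(z['im'],c,M,*cv2.minAreaRect(top[:,:2].astype(np.float32))[0],h,13))
# pads: dark pixels at z~15 near nominal
hsv=cv2.cvtColor(z['im'],cv2.COLOR_BGR2HSV)
for nm,x,y in [('orange',617,61),('purple',622,-9),('green',625,-79),('blackcap',611,129)]:
    m=(np.hypot(W0[...,0]-x,W0[...,1]-y)<42)&(hsv[...,2]<90)&(W0[...,2]>8)&(W0[...,2]<30)
    P=W0[m]; 
    if len(P)>20: print(nm,cv2.minAreaRect(P[:,:2].astype(np.float32)),np.median(P[:,2]))
# rail edges
m=(W[:,0]>560)&(W[:,0]<680)&(W[:,2]>8)&(W[:,2]<40)&(W[:,1]>-90)
print(cv2.minAreaRect(W[m][:,:2].astype(np.float32)))
E
```

```text
red ((436.3055419921875, -66.4402847290039), (39.5497932434082, 39.80217361450195), 17.011255264282227) 55.76673221932572
red ((436.040283203125, -66.3199691772461), (39.994178771972656, 39.81779861450195), 17.584068298339844) 55.76673221932572
(np.float64(17.58414618412941), np.float64(0.9616460021551372))
black ((451.4754333496094, -179.0141143798828), (41.14137268066406, 40.11892318725586), 77.52222442626953) 43.76187819017355
black ((451.47235107421875, -179.013427734375), (41.14137268066406, 40.12527847290039), 77.52222442626953) 43.76187819017355
(np.float64(167.2155537883383), np.float64(0.9459378899028046))
orange ((613.337158203125, 62.2837028503418), (48.77035903930664, 53.62350082397461), 3.4042837619781494) 14.730821768069802
purple ((621.9985961914062, -9.17704963684082), (42.029212951660156, 52.622291564941406), 4.219756603240967) 14.811942461092315
green ((623.2656860351562, -80.67794799804688), (48.15027618408203, 53.051025390625), 4.194334030151367) 14.833232681652134
blackcap ((611.0863037109375, 114.33350372314453), (26.266799926757812, 54.14836502075195), 1.222495198249817) 21.50750468901242
((618.437255859375, 28.657554626464844), (71.82785034179688, 241.68130493164062), 3.7546050548553467)
```

Scaled: 40 mm / 750 = 0.0533, 2.1 mm / 750 = 0.0028.

```bash
echo '[[0.0028, 0, 0.0267, 0, 0, 0, 60], [0, 0, 0.0533, 0, 0, 0, 60], [0, 0, 0.0533, 0, 0, 0, 60], [0, 0, 0.0533, 0, 0, 0, 60], [0, 0, 0.04, 0, 0, 0, 60], [0, 0, 0.0267, 0, 0, 0, 60], [0, 0, 0.0027, 0, 0, 0, 60], [0, 0, 0, 0, 0, 0, 60]]' > next.json && python3 -m creep next.json; python3 g.py 436.2 -66.4 8 107.5; echo '[[0, 0, 0, 0, 0, 0, 30], [0, 0, 0, 0, 0, 0, 30], [0, 0, 0, 0, 0, 0, 30], [0, 0, 0, 0, 0, 0, 30], [0, 0, 0, 0, 0, 0, 30], [0, 0, 0, 0, 0, 0, 30]]' > next.json && python3 -m creep next.json
```

```text
clock: 4.75
eef_pos: [436.0, -64.6, 19.6]
tool_rot: [3.141, -0.006, 1.877]
force: [-0.7, 0.5, -0.1]
width: 59.8
gripper_force: 0.0
shift now-axes [-1.9 -0.4 11.6] rot [ 0.    -0.006  0.001] shift target-axes [-1.8 -0.4 11.6]
clock: 5.35
eef_pos: [436.8, -64.7, 20.8]
tool_rot: [3.139, -0.005, 1.876]
force: [-0.2, 0.1, 7.9]
width: 38.8
gripper_force: 61.1
```

Scaled: -40 mm / 750 = -0.0533, -33.5 mm / 750 = -0.0447, 0.12 rad / 6.2832 = 0.0191.

```bash
echo '[[0, 0, -0.0267, 0, 0, 0, 30], [0, 0, -0.0533, 0, 0, 0, 30], [0, 0, -0.0533, 0, 0, 0, 30], [0, 0, -0.0533, 0, 0, 0, 30], [-0.0447, 0.0309, 0, 0, 0, 0, 30], [-0.0447, 0.0309, 0, 0, 0, 0, 30], [-0.0447, 0.0309, 0, 0, 0, 0, 30], [-0.0447, 0.0309, 0, 0, 0, 0, 30], [-0.0447, 0.0309, 0, 0, 0, 0, 30], [-0.0447, 0.0309, 0, 0, 0, 0, 30], [0, 0, 0, 0, 0, 0.0191, 30], [0, 0, 0, 0, 0, 0.0191, 30]]' > next.json && python3 -m creep next.json
cat > p.py <<'E'
from w import *
import sys
def pads(name):
    T=pose(); im,d=cams.get_image('wrist'); c,M=cam2world('wrist',T); np.savez(name+'.npz',im=im,d=d,T=T); W=cloud(d,c,M); cv2.imwrite(f'pics/{name}.png',im)
    hsv=cv2.cvtColor(im,cv2.COLOR_BGR2HSV); 
    m=(W[...,0]>560)&(W[...,0]<690)&(W[...,1]>-260)&(W[...,1]<160)&(W[...,2]>8)&(W[...,2]<24)
    r=cv2.minAreaRect(W[m][:,:2].astype(np.float32)); print('rail',np.round(r[0],1),np.round(r[1],1),round(r[2],2))
    for nm,x,y in [('white',630.5,-152),('green',625.5,-80.7),('purple',621,-9),('orange',616,62.6)]:
        # pad = above 13.6 mm plane: use darkness of the rubber + length along rail
        q=(np.hypot(W[...,0]-x,W[...,1]-y)<40)&(hsv[...,2]<90)&(W[...,2]>10)&(W[...,2]<24)
        n,l,s,ce=cv2.connectedComponentsWithStats(q.astype(np.uint8))
        if n<2: continue
        i=1+s[1:,4].argmax(); P=W[l==i]
        if len(P)>100:
            r=cv2.minAreaRect(P[:,:2].astype(np.float32)); print(nm,np.round(r[0],1),np.round(r[1],1),round(r[2],1),np.median(P[:,2]).round(1))
pads(sys.argv[1])
E
python3 p.py pad1
```

```text
clock: 6.55
eef_pos: [629.4, -216.7, 158.6]
tool_rot: [-3.141, -0.005, 1.63]
force: [-0.0, 0.2, -0.5]
width: 38.9
gripper_force: 60.8
rail [ 630. -147.] [ 70.1 184.1] 3.71
```

View pics/pad1.png

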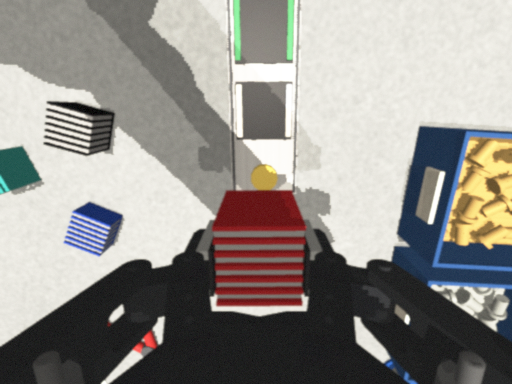

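The white pad's rubber is at (264,110), green pad at (264,28), yellow cap at (264,177), and red is held squarely. I'll measure from this frame.

```bash
cat > q.py <<'E'
from w import *
import sys
z=np.load(sys.argv[1]+'.npz'); im,d,T=z['im'],z['d'],z['T']; c,M=cam2world('wrist',T)
g=cv2.cvtColor(im,cv2.COLOR_BGR2GRAY)
X0={'white':(630.5,-152),'green':(625.5,-80.7),'purple':(621,-9),'orange':(616,62.6)}
for k in sys.argv[2:]:
    x,y=X0[k]; a=rectw(g,c,M,x,y,15,42,4)
    # edges perpendicular to the rail: rubber ends (56 mm) ; profile in rail axes
    rot=cv2.getRotationMatrix2D((168,168),-3.8,1); a=cv2.warpAffine(a,rot,(336,336)).astype(float)
    col=np.median(a[:,168-60:168+60],1); row=np.median(a[168-60:168+60],0)
    gc=np.gradient(cv2.GaussianBlur(col.reshape(-1,1),(0,0),2).ravel()); gr=np.gradient(cv2.GaussianBlur(row.reshape(1,-1),(0,0),2).ravel())
    t,b=gc[10:150].argmin()+10,gc[180:330].argmax()+180; l,r=gr[10:150].argmin()+10,gr[180:330].argmax()+180
    u=((l+r)/2-167.5)/4; v=-((t+b)/2-167.5)/4; th=np.radians(3.8)
    print(k,'center',np.round([x+u*np.cos(th)-v*np.sin(th),y+u*np.sin(th)+v*np.cos(th)],1),'size',(r-l)/4,(b-t)/4)
W=cloud(d,c,M).reshape(-1,3); L=(W-T[:3,3])@T[:3,:3]
hsv=cv2.cvtColor(im,cv2.COLOR_BGR2HSV).reshape(-1,3)
m=(abs(L[:,0])<35)&(abs(L[:,1])<19)&(L[:,2]<60)&(L[:,2]>-48)
if m.sum()>50:
    Z=L[m][:,2]; t=np.percentile(Z,5); P=L[m][Z<t+5]; print('held top in tool',t, 'x range',np.percentile(P[:,0],[1,99]),'y',np.percentile(P[:,1],[1,99]))
E
python3 q.py pad1 white green; python3 q.py wred orange purple green
```

```text
white center [ 630.8 -153. ] size 42.75 54.75
green center [626.1 -83.7] size 65.5 50.75
held top in tool -33.25771516476927 x range [-20.5832915   19.16865872] y [-18.5975822   18.57523753]
orange center [613.2  62. ] size 51.0 55.0
purple center [622.5  -9.2] size 60.25 54.75
green center [627.1 -80.6] size 60.0 55.25
```

Scaled: 32.2 mm / 750 = 0.0429, 30 mm / 750 = 0.04, -0.007 rad / 6.2832 = -0.0011.

```bash
echo '[[0.0429, 0.0037, 0, 0, 0, -0.0011, 30], [0.0429, 0.0039, 0.0133, 0, 0, 0, 30], [0, 0, 0.04, 0, 0, 0, 30], [0, 0, 0.04, 0, 0, 0, 30], [0, 0, 0.0333, 0, 0, 0, 30], [0, 0, 0, 0, 0, 0, 30]]' > next.json && python3 -m creep next.json; python3 g.py 630.8 -152 36.3 93.8
```

```text
clock: 7.2
eef_pos: [627.8, -148.4, 60.9]
tool_rot: [-3.135, -0.009, 1.645]
force: [-0.7, -0.6, -0.1]
width: 38.9
gripper_force: 60.8
shift now-axes [-4.1  2.9 24.6] rot [-0.007 -0.009  0.008] shift target-axes [-3.8  2.7 24.6]
```

Scaled: 5 mm / 750 = 0.0067, -4 mm / 750 = -0.0053, 0.005 rad / 6.2832 = 0.0008.

```bash
echo '[[-0.0053, 0.0037, 0.0067, 0, 0, 0.0008, 30], [0, 0, 0, 0, 0, 0, 30], [0, 0, 0, 0, 0, 0, 30], [0, 0, 0, 0, 0, 0, 30]]' > next.json && python3 -m creep next.json; python3 g.py 630.8 -152 36.3 93.8
```

```text
clock: 7.6
eef_pos: [634.3, -154.2, 60.1]
tool_rot: [3.14, -0.005, 1.638]
force: [1.3, 0.6, -0.7]
width: 39.4
gripper_force: 60.8
shift now-axes [ 2.3 -3.4 23.9] rot [ 0.001 -0.005  0.001] shift target-axes [ 2.4 -3.3 23.8]
```

```bash
echo '[[0, 0, 0, 0, 0, 0, 30], [0, 0, 0, 0, 0, 0, 30]]' > next.json && python3 -m creep next.json; python3 g.py 630.8 -152 36.3 93.8;echo '[[0, 0, 0, 0, 0, 0, 30]]' > next.json && python3 -m creep next.json
```

```text
clock: 7.8
eef_pos: [633.8, -153.8, 59.4]
tool_rot: [3.142, -0.006, 1.638]
force: [0.1, -0.1, 0.4]
width: 39.3
gripper_force: 60.8
shift now-axes [ 1.9 -2.9 23.1] rot [ 0.    -0.006  0.001] shift target-axes [ 2.  -2.9 23.1]
clock: 7.9
eef_pos: [633.7, -153.8, 59.2]
tool_rot: [-3.141, -0.006, 1.638]
force: [-0.1, -0.5, 0.3]
width: 39.4
gripper_force: 60.8
```

Scaled: 7 mm / 750 = 0.0093, -2.9 mm / 750 = -0.0039, 0.005 rad / 6.2832 = 0.0008.

```bash
echo '[[0.0027, -0.0039, 0.0093, 0, 0.0008, 0, 30], [0, 0, 0.0093, 0, 0, 0, 30], [0, 0, 0.0053, 0, 0, 0, 30], [0, 0, 0, 0, 0, 0, 30], [0, 0, 0, 0, 0, 0, 30], [0, 0, 0, 0, 0, 0, 30], [0, 0, 0, 0, 0, 0, 30]]' > next.json && python3 -m creep next.json; python3 g.py 630.8 -152 36.3 93.8
```

```text
clock: 8.6
eef_pos: [630.8, -152.1, 41.3]
tool_rot: [3.142, -0.011, 1.638]
force: [0.4, -0.6, -0.7]
width: 39.4
gripper_force: 60.8
shift now-axes [ 0. -0.  5.] rot [-0.    -0.011  0.001] shift target-axes [ 0.1 -0.   5. ]
```

Scaled: 3 mm / 750 = 0.004, 1.5 mm / 750 = 0.002, -0.011 rad / 6.2832 = -0.0018.

```bash
echo '[[0, 0, 0.004, 0, -0.0018, 0, 30], [0, 0, 0.002, 0, 0, 0, 30], [0, 0, 0, 0, 0, 0, 30], [0, 0, 0, 0, 0, 0, 30], [0, 0, 0, 0, 0, 0, 30]]' > next.json && python3 -m creep next.json; python3 g.py 630.8 -152 36.3 93.8
```

```text
clock: 9.1
eef_pos: [630.6, -152.0, 36.5]
tool_rot: [-3.141, 0.0, 1.638]
force: [-0.3, 0.6, -1.9]
width: 39.4
gripper_force: 60.8
shift now-axes [-0.   0.2  0.2] rot [-0.     0.     0.001] shift target-axes [-0.   0.2  0.2]
```

Scaled: -40 mm / 750 = -0.0533, -30 mm / 750 = -0.04.

```bash
echo '[[0, 0, 0.0009, 0, 0, 0, 30], [0, 0, 0, 0, 0, 0, 30], [0, 0, 0, 0, 0, 0, 60], [0, 0, 0, 0, 0, 0, 60], [0, 0, 0, 0, 0, 0, 60], [0, 0, -0.0267, 0, 0, 0, 60], [0, 0, -0.0533, 0, 0, 0, 60], [0, 0, -0.0533, 0, 0, 0, 60], [0, 0, -0.04, 0, 0, 0, 60], [-0.04, 0, -0.0267, 0, 0, 0, 60], [-0.04, 0, 0, 0, 0, 0, 60], [0, 0, 0, 0, 0, 0, 60]]' > next.json && python3 -m creep next.json;  echo '[[0, 0, 0, 0, 0, 0, 60], [0, 0, 0, 0, 0, 0, 60], [0, 0, 0, 0, 0, 0, 60]]' > next.json && python3 -m creep next.json; python3 w.py 630.8 -153 69 wr2; python3 g.py 451.5 -179 160 77
```

```text
clock: 10.3
eef_pos: [633.9, -218.0, 187.6]
tool_rot: [3.14, 0.006, 1.632]
force: [-0.6, -1.3, 0.3]
width: 59.8
gripper_force: 0.0
clock: 10.6
eef_pos: [634.9, -210.0, 185.2]
tool_rot: [-3.14, -0.001, 1.64]
force: [-0.0, -0.6, 0.0]
width: 60.0
gripper_force: 0.0
h 68.9 floor None top rect [ 630.9 -153.7] [39.8 39.7] 4.1 all [ 630.9 -152.6] [67.2 67.1] 4.4 fin (np.float64(4.3598929835331575), np.float64(0.9719247126009981))
shift now-axes [  43.7 -180.8   25.6] rot [-0.001 -0.001  0.296] shift target-axes [ -10.8 -185.7   25.3]
```

View pics/wr2.png

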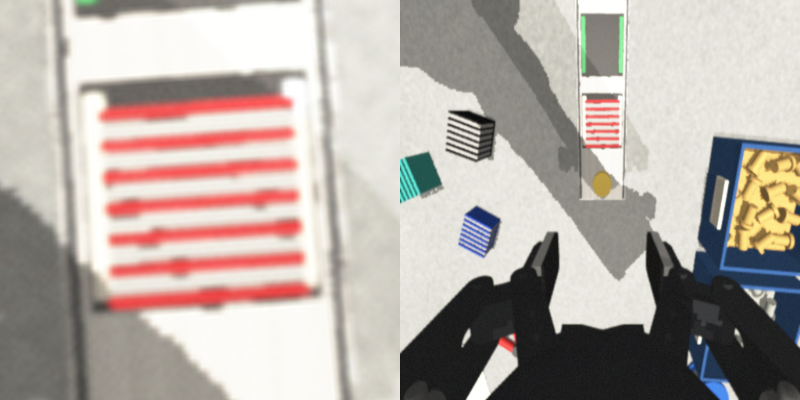

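Red stands centred on the white pad: (630.9,-153.7) against pad (630.8,-153), fins at 4°. Next is black.

Scaled: -45.2 mm / 750 = -0.0603, 10.9 mm / 750 = 0.0145, 0.147 rad / 6.2832 = 0.0234.

```bash
echo '[[0.0145, -0.0603, 0, 0, 0, 0, 60], [0.0145, -0.0603, 0.0067, 0, 0, 0, 60], [0.0145, -0.0603, 0.0133, 0, 0, 0, 60], [0.0145, -0.0603, 0.0133, 0, 0, 0, 60], [0, 0, 0, 0, 0, 0.0234, 60], [0, 0, 0, 0, 0, 0.0234, 60], [0, 0, 0, 0, 0, 0, 60], [0, 0, 0, 0, 0, 0, 60], [0, 0, 0, 0, 0, 0, 60], [0, 0, 0, 0, 0, 0, 60]]' > next.json && python3 -m creep next.json; python3 w.py 451.5 -179 42 wb; python3 g.py 451.5 -179 10 77.2
```

```text
clock: 11.65
eef_pos: [451.6, -180.3, 160.9]
tool_rot: [-3.141, 0.0, 1.346]
force: [0.7, -0.1, -0.9]
width: 60.0
gripper_force: 0.0
h 42.0 floor -0.31057976879679927 top rect [ 451.5 -179. ] [40.4 39.7] 77.2 all [ 451.5 -179. ] [40.6 39.9] 77.4 fin (np.float64(167.61404976180017), np.float64(0.9895809495241785))
shift now-axes [  1.4  -0.3 150.9] rot [-0.     0.    -0.002] shift target-axes [  1.3  -0.4 150.9]
```

Scaled: 35 mm / 750 = 0.0467, 30 mm / 750 = 0.04, -0.004 rad / 6.2832 = -0.0006.

```bash
echo '[[0.0019, -0.0004, 0.0267, 0, 0, -0.0006, 60], [0, 0, 0.0467, 0, 0, 0, 60], [0, 0, 0.0467, 0, 0, 0, 60], [0, 0, 0.04, 0, 0, 0, 60], [0, 0, 0.0267, 0, 0, 0, 60], [0, 0, 0.0107, 0, 0, 0, 60], [0, 0, 0.0027, 0, 0, 0, 60], [0, 0, 0, 0, 0, 0, 60], [0, 0, 0, 0, 0, 0, 60], [0, 0, 0, 0, 0, 0, 60]]' > next.json && python3 -m creep next.json; python3 g.py 451.5 -179 10 77.4
```

```text
clock: 12.7
eef_pos: [452.0, -179.1, 11.8]
tool_rot: [3.14, 0.001, 1.348]
force: [-0.2, 0.2, -0.6]
width: 60.3
gripper_force: 0.0
shift now-axes [ 0.  -0.5  1.8] rot [ 0.001  0.001 -0.003] shift target-axes [ 0.  -0.5  1.8]
```

Scaled: 45 mm / 750 = 0.06, 6.5 mm / 750 = 0.0087, -0.143 rad / 6.2832 = -0.0228.

```bash
echo '[[0, 0, 0, 0, 0, 0, 30], [0, 0, 0, 0, 0, 0, 30], [0, 0, 0, 0, 0, 0, 30], [0, 0, 0, 0, 0, 0, 30], [0, 0, 0, 0, 0, 0, 30]]' > next.json && python3 -m creep next.json;  echo '[[0, 0, -0.0267, 0, 0, 0, 30], [0, 0, -0.0533, 0, 0, 0, 30], [0, 0, -0.0533, 0, 0, 0, 30], [0, 0, -0.0533, 0, 0, -0.0228, 30], [0, 0, 0, 0, 0, -0.0228, 30], [0.0087, 0.06, 0, 0, 0, 0, 30], [0.0087, 0.06, 0, 0, 0, 0, 30], [0.0087, 0.06, 0, 0, 0, 0, 30], [0.0087, 0.06, 0, 0, 0, 0, 30], [0, 0, 0, 0, 0, 0, 30], [0, 0, 0, 0, 0, 0, 30], [0, 0, 0, 0, 0, 0, 30]]' > next.json && python3 -m creep next.json; python3 p.py pad2; python3 q.py pad2 green purple
```

```text
clock: 13.2
eef_pos: [451.8, -179.0, 11.6]
tool_rot: [3.141, 0.0, 1.348]
force: [0.1, 0.5, 5.2]
width: 39.0
gripper_force: 60.7
clock: 14.4
eef_pos: [627.8, -142.3, 150.7]
tool_rot: [-3.139, 0.0, 1.632]
force: [0.4, 0.1, -1.1]
width: 39.3
gripper_force: 60.7
rail [625.2 -73.3] [ 70.2 177.8] 3.73
white [ 626.5 -129.7] [48.2 10.3] 5.2 14.7
green center [623.7 -81.3] size 60.5 55.25
purple center [621.6 -12.6] size 65.5 50.0
held top in tool -30.513492171455535 x range [-20.08366085  20.03062099] y [-18.58557321  18.61596834]
```

View pics/pad2.png

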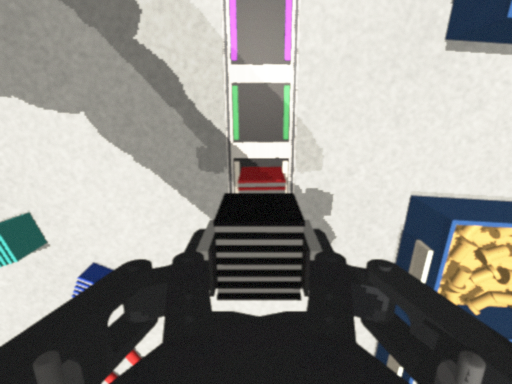

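Green pad at (261,112), purple above it, red below at (262,178), black held squarely. Lowering onto green.

Scaled: 31 mm / 750 = 0.0413, 30 mm / 750 = 0.04, -0.004 rad / 6.2832 = -0.0006.

```bash
echo '[[0.04, 0.0015, 0, 0, 0, -0.0006, 30], [0.0413, 0.0015, 0.0133, 0, 0, 0, 30], [0, 0, 0.04, 0, 0, 0, 30], [0, 0, 0.04, 0, 0, 0, 30], [0, 0, 0.0333, 0, 0, 0, 30], [0, 0, 0.02, 0, 0, 0, 30], [0, 0, 0, 0, 0, 0, 30], [0, 0, 0, 0, 0, 0, 30], [0, 0, 0, 0, 0, 0, 30], [0, 0, 0, 0, 0, 0, 30]]' > next.json && python3 -m creep next.json; python3 g.py 626 -81.2 26.9 93.75
```

```text
clock: 15.45
eef_pos: [628.5, -80.9, 42.2]
tool_rot: [3.14, 0.001, 1.638]
force: [-0.2, 0.3, -1.6]
width: 39.4
gripper_force: 60.7
shift now-axes [-0.1 -2.5 15.3] rot [0.002 0.001 0.002] shift target-axes [-0.1 -2.5 15.3]
```

Scaled: 7 mm / 750 = 0.0093, 5 mm / 750 = 0.0067, 0.002 rad / 6.2832 = 0.0003.

```bash
echo '[[0, -0.0033, 0.0093, 0, 0, 0.0003, 30], [0, 0, 0.0067, 0, 0, 0, 30], [0, 0, 0.0027, 0, 0, 0, 30], [0, 0, 0, 0, 0, 0, 30], [0, 0, 0, 0, 0, 0, 30], [0, 0, 0, 0, 0, 0, 30]]' > next.json && python3 -m creep next.json; python3 g.py 626 -81.2 26.5 93.75
```

```text
clock: 16.05
eef_pos: [625.0, -80.8, 26.7]
tool_rot: [-3.141, 0.0, 1.636]
force: [-0.8, 0.2, 1.1]
width: 39.5
gripper_force: 60.8
shift now-axes [-0.5  1.   0.2] rot [-0.001  0.    -0.   ] shift target-axes [-0.5  1.   0.2]
```

Scaled: -40 mm / 750 = -0.0533, -30 mm / 750 = -0.04.

```bash
echo '[[-0.0005, 0.0012, 0, 0, 0, 0, 30], [0, 0, 0.0008, 0, 0, 0, 30], [0, 0, 0, 0, 0, 0, 30], [0, 0, 0, 0, 0, 0, 60], [0, 0, 0, 0, 0, 0, 60], [0, 0, 0, 0, 0, 0, 60], [0, 0, -0.0267, 0, 0, 0, 60], [0, 0, -0.0533, 0, 0, 0, 60], [0, 0, -0.0533, 0, 0, 0, 60], [0, 0, -0.0533, 0, 0, 0, 60], [-0.04, 0, -0.0267, 0, 0, 0, 60], [-0.04, 0, 0, 0, 0, 0, 60]]' > next.json && python3 -m creep next.json;  echo '[[0, 0, 0, 0, 0, 0, 60], [0, 0, 0, 0, 0, 0, 60], [0, 0, 0, 0, 0, 0, 60]]' > next.json && python3 -m creep next.json; python3 w.py 626 -81.2 57 wb2; python3 g.py 451 -288.3 170 69.2
```

```text
clock: 17.25
eef_pos: [632.4, -141.4, 190.0]
tool_rot: [3.136, 0.002, 1.639]
force: [-0.7, -1.3, -0.7]
width: 60.5
gripper_force: 0.0
clock: 17.55
eef_pos: [629.9, -139.5, 185.4]
tool_rot: [-3.14, -0.001, 1.637]
force: [0.6, 0.9, -0.2]
width: 60.1
gripper_force: 0.0
h 56.8 floor None top rect [626.4 -81.8] [39.7 39.8] 3.3 all [625.9 -80.8] [67.1 67.2] 4.7 fin (np.float64(3.399604031621678), np.float64(0.983271228041154))
shift now-axes [-136.8 -188.5   15.6] rot [-0.002 -0.001  0.43 ] shift target-axes [-202.9 -114.4   15.5]
```

Black is on green. Next is blue.

Scaled: -37.7 mm / 750 = -0.0503, -27.4 mm / 750 = -0.0365, 0.143 rad / 6.2832 = 0.0228.

```bash
echo '[[-0.0365, -0.0503, 0.004, 0, 0, 0, 60], [-0.0365, -0.0503, 0.004, 0, 0, 0, 60], [-0.0365, -0.0503, 0.004, 0, 0, 0, 60], [-0.0365, -0.0503, 0.004, 0, 0, 0, 60], [-0.0365, -0.0503, 0.004, 0, 0, 0, 60], [0, 0, 0, 0, 0, 0.0228, 60], [0, 0, 0, 0, 0, 0.0228, 60], [0, 0, 0, 0, 0, 0.0228, 60], [0, 0, 0, 0, 0, 0, 60], [0, 0, 0, 0, 0, 0, 60], [0, 0, 0, 0, 0, 0, 60], [0, 0, 0, 0, 0, 0, 60]]' > next.json && python3 -m creep next.json; python3 w.py 451 -288.3 30 wbl; python3 g.py 451 -288.3 5 69.2
```

```text
clock: 18.8
eef_pos: [451.0, -289.7, 171.4]
tool_rot: [-3.141, 0.0, 1.209]
force: [-0.2, -0.8, -0.7]
width: 60.0
gripper_force: 0.0
h 30.1 floor -0.30483883523086774 top rect [ 450.5 -289.6] [40.7 39.5] 68.3 all [ 450.4 -289.7] [40.7 39.7] 68.9 fin (np.float64(159.36800678820828), np.float64(0.9775174277763371))
shift now-axes [  1.5  -0.4 166.4] rot [-0.     0.     0.001] shift target-axes [  1.4  -0.5 166.4]
```

Careful with the scale: shifts go in shares of 75 cm and turns go in shares of 2 pi rad. That gives: 40 mm / 750 = 0.0533, 35 mm / 750 = 0.0467.

```bash
echo '[[0, -0.0007, 0.0267, 0, 0, 0, 60], [0, 0, 0.0533, 0, 0, 0, 60], [0, 0, 0.0533, 0, 0, 0, 60], [0, 0, 0.0467, 0, 0, 0, 60], [0, 0, 0.0267, 0, 0, 0, 60], [0, 0, 0.0107, 0, 0, 0, 60], [0, 0, 0.0027, 0, 0, 0, 60], [0, 0, 0, 0, 0, 0, 60], [0, 0, 0, 0, 0, 0, 60], [0, 0, 0, 0, 0, 0, 60]]' > next.json && python3 -m creep next.json; python3 g.py 450.5 -289.6 5 69.2
```

```text
clock: 19.85
eef_pos: [451.0, -290.2, 7.4]
tool_rot: [3.14, 0.001, 1.207]
force: [0.1, -0.2, 1.0]
width: 59.9
gripper_force: 0.0
shift now-axes [ 0.4 -0.6  2.4] rot [ 0.002  0.001 -0.001] shift target-axes [ 0.4 -0.6  2.4]
```

Scaled: 1 mm / 750 = 0.0013, -0.6 mm / 750 = -0.0008.

```bash
echo '[[0.0005, -0.0008, 0.0013, 0, 0, 0, 60], [0, 0, 0, 0, 0, 0, 30], [0, 0, 0, 0, 0, 0, 30], [0, 0, 0, 0, 0, 0, 30], [0, 0, 0, 0, 0, 0, 30], [0, 0, 0, 0, 0, 0, 30], [0, 0, 0, 0, 0, 0, 30]]' > next.json && python3 -m creep next.json;  echo '[[0, 0, -0.0267, 0, 0, 0, 30], [0, 0, -0.0533, 0, 0, 0, 30], [0, 0, -0.0533, 0, 0, -0.0228, 30], [0, 0, -0.0533, 0, 0, -0.0228, 30], [0, 0, 0, 0, 0, -0.0228, 30], [0.0463, 0.0424, 0, 0, 0, 0, 30], [0.0463, 0.0424, 0, 0, 0, 0, 30], [0.0463, 0.0424, 0, 0, 0, 0, 30], [0.0463, 0.0424, 0, 0, 0, 0, 30], [0.0463, 0.0424, 0, 0, 0, 0, 30], [0.0463, 0.0424, 0, 0, 0, 0, 30]]' > next.json && python3 -m creep next.json; echo '[[0, 0, 0, 0, 0, 0, 30], [0, 0, 0, 0, 0, 0, 30], [0, 0, 0, 0, 0, 0, 30], [0, 0, 0, 0, 0, 0, 30]]' > next.json && python3 -m creep next.json; python3 p.py pad3; python3 q.py pad3 purple orange
```

```text
clock: 20.55
eef_pos: [450.0, -289.4, 5.8]
tool_rot: [3.141, 0.0, 1.207]
force: [-0.5, 0.7, 6.0]
width: 39.1
gripper_force: 61.1
clock: 21.65
eef_pos: [627.5, -67.1, 144.9]
tool_rot: [-3.141, 0.0, 1.636]
force: [1.5, -1.1, 0.1]
width: 38.7
gripper_force: 60.4
clock: 22.05
eef_pos: [625.8, -70.9, 145.4]
tool_rot: [-3.141, 0.001, 1.633]
force: [-0.5, 0.1, -1.5]
width: 38.8
gripper_force: 60.5
rail [625.5 -77.5] [ 70.3 325.1] 3.74
green [621.9 -60.4] [47.5 14.4] 5.0 14.9
purple center [618.8  -9.4] size 60.25 55.25
orange center [611.6  57.9] size 54.25 47.5
held top in tool -24.323801369765523 x range [-20.20740501  19.82862301] y [-18.61164538  18.62295742]
```

Scaled: 31 mm / 750 = 0.0413, 30.7 mm / 750 = 0.0409, 0.003 rad / 6.2832 = 0.0005.

```bash
echo '[[0.0409, -0.0004, 0, 0, 0, 0.0005, 30], [0.0413, -0.0003, 0.0133, 0, 0, 0, 30], [0, 0, 0.04, 0, 0, 0, 30], [0, 0, 0.04, 0, 0, 0, 30], [0, 0, 0.0333, 0, 0, 0, 30], [0, 0, 0.02, 0, 0, 0, 30], [0, 0, 0, 0, 0, 0, 30], [0, 0, 0, 0, 0, 0, 30], [0, 0, 0, 0, 0, 0, 30], [0, 0, 0, 0, 0, 0, 30]]' > next.json && python3 -m creep next.json; python3 g.py 621.2 -9.4 20.9 93.75
```

```text
clock: 23.1
eef_pos: [623.2, -7.7, 36.5]
tool_rot: [3.14, 0.0, 1.633]
force: [0.6, -0.1, -0.4]
width: 39.3
gripper_force: 60.5
shift now-axes [-1.5 -2.1 15.6] rot [ 0.002  0.    -0.003] shift target-axes [-1.5 -2.1 15.6]
```

Scaled: 7 mm / 750 = 0.0093, 5 mm / 750 = 0.0067, -0.003 rad / 6.2832 = -0.0005.

```bash
echo '[[-0.002, -0.0024, 0.0093, 0, 0, -0.0005, 30], [0, 0, 0.0067, 0, 0, 0, 30], [0, 0, 0.0027, 0, 0, 0, 30], [0, 0, 0, 0, 0, 0, 30], [0, 0, 0, 0, 0, 0, 30], [0, 0, 0, 0, 0, 0, 30]]' > next.json && python3 -m creep next.json; python3 g.py 621.2 -9.4 20.7 93.75
```

```text
clock: 23.7
eef_pos: [620.6, -9.1, 21.0]
tool_rot: [-3.141, 0.0, 1.636]
force: [0.1, 0.4, -0.5]
width: 39.0
gripper_force: 60.4
shift now-axes [-0.4  0.6  0.3] rot [-0.001  0.    -0.   ] shift target-axes [-0.4  0.6  0.3]
```

Scaled: -40 mm / 750 = -0.0533, -30 mm / 750 = -0.04.

```bash
echo '[[-0.0004, 0.0007, 0.0003, 0, 0, 0, 30], [0, 0, 0.0007, 0, 0, 0, 30], [0, 0, 0, 0, 0, 0, 30], [0, 0, 0, 0, 0, 0, 60], [0, 0, 0, 0, 0, 0, 60], [0, 0, 0, 0, 0, 0, 60], [0, 0, -0.0267, 0, 0, 0, 60], [0, 0, -0.0533, 0, 0, 0, 60], [0, 0, -0.0533, 0, 0, 0, 60], [0, 0, -0.0533, 0, 0, 0, 60], [-0.04, 0, -0.0267, 0, 0, 0, 60], [-0.04, 0, 0, 0, 0, 0, 60]]' > next.json && python3 -m creep next.json;  echo '[[0, 0, 0, 0, 0, 0, 60], [0, 0, 0, 0, 0, 0, 60], [0, 0, 0, 0, 0, 0, 60]]' > next.json && python3 -m creep next.json; python3 w.py 621.2 -9.4 45 wbl2; python3 g.py 436.3 292.9 170 62
```

```text
clock: 24.9
eef_pos: [627.4, -69.5, 184.1]
tool_rot: [3.136, 0.001, 1.639]
force: [0.3, -0.4, -0.1]
width: 60.0
gripper_force: 0.0
clock: 25.2
eef_pos: [624.9, -67.8, 179.8]
tool_rot: [-3.14, -0.001, 1.637]
force: [-0.8, 0.8, -0.3]
width: 60.0
gripper_force: 0.0
h 44.7 floor None top rect [621.3  -9.8] [39.7 39.7] 4.0 all [621.5  -9.5] [67.1 67.1] 2.6 fin (np.float64(3.5668188053770677), np.float64(0.9719225735887864))
shift now-axes [ 372.2 -164.1   10.4] rot [-0.002 -0.     0.555] shift target-axes [ 229.7 -335.8    9.8]
```

Scaled: 41.3 mm / 750 = 0.0551, -18.2 mm / 750 = -0.0243.

```bash
echo '[[0.0551, -0.0243, 0.0013, 0, 0, 0, 60], [0.0551, -0.0243, 0.0013, 0, 0, 0, 60], [0.0551, -0.0243, 0.0013, 0, 0, 0, 60], [0.0551, -0.0243, 0.0013, 0, 0, 0, 60], [0.0551, -0.0243, 0.0013, 0, 0, 0, 60], [0.0551, -0.0243, 0.0013, 0, 0, 0, 60], [0.0551, -0.0243, 0.0013, 0, 0, 0, 60], [0.0551, -0.0243, 0.0013, 0, 0, 0, 60], [0.0551, -0.0243, 0.0013, 0, 0, 0, 60]]' > next.json && python3 -m creep next.json; echo '[[0, 0, 0, 0, 0, 0.0221, 60], [0, 0, 0, 0, 0, 0.0221, 60], [0, 0, 0, 0, 0, 0.0221, 60], [0, 0, 0, 0, 0, 0.0221, 60], [0, 0, 0, 0, 0, 0, 60], [0, 0, 0, 0, 0, 0, 60], [0, 0, 0, 0, 0, 0, 60], [0, 0, 0, 0, 0, 0, 60]]' > next.json && python3 -m creep next.json; python3 w.py 436.3 292.9 18 wg2; python3 g.py 436.3 292.9 2 62
```

```text
clock: 26.15
eef_pos: [435.5, 293.6, 171.1]
tool_rot: [-3.141, 0.0, 1.638]
force: [0.3, 0.2, -0.1]
width: 59.7
gripper_force: 0.0
clock: 26.95
eef_pos: [437.4, 291.2, 171.5]
tool_rot: [-3.141, 0.0, 1.081]
force: [-0.3, 1.9, -0.4]
width: 59.8
gripper_force: 0.0
h 18.1 floor -0.31752442557399263 top rect [435.9 293.7] [39.9 39.8] 61.7 all [436.  293.6] [40.  39.8] 61.5 fin (np.float64(155.8330475012311), np.float64(0.7472345839007724))
shift now-axes [  1.1  -1.8 169.6] rot [-0.001  0.    -0.001] shift target-axes [  1.1  -1.8 169.6]
```

View pics/wg2.png

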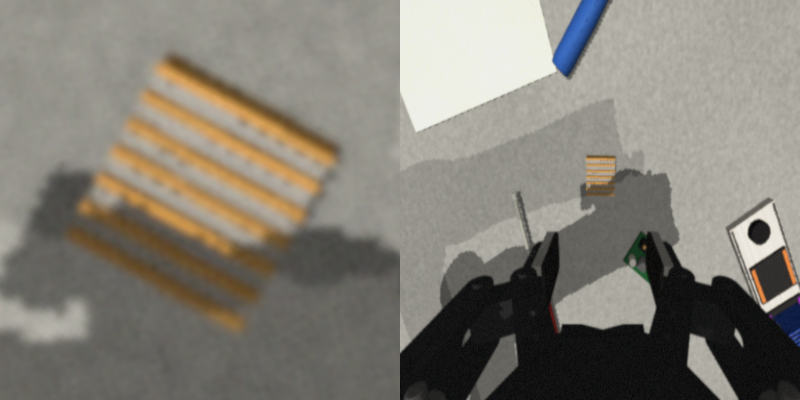

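Gold is at (600,175) in the right half, fins about 152°, with the board clear of the fingers' drop zone. Descending.

Scaled: 40 mm / 750 = 0.0533, 35 mm / 750 = 0.0467, 0.005 rad / 6.2832 = 0.0008.

```bash
echo '[[0.0019, -0.0032, 0.0267, 0, 0, 0.0008, 60], [0, 0, 0.0533, 0, 0, 0, 60], [0, 0, 0.0533, 0, 0, 0, 60], [0, 0, 0.0467, 0, 0, 0, 60], [0, 0, 0.0267, 0, 0, 0, 60], [0, 0, 0.012, 0, 0, 0, 60], [0, 0, 0.0027, 0, 0, 0, 60], [0, 0, 0, 0, 0, 0, 60], [0, 0, 0, 0, 0, 0, 60], [0, 0, 0, 0, 0, 0, 60]]' > next.json && python3 -m creep next.json; python3 g.py 436 293.6 3 61.6
```

```text
clock: 28.0
eef_pos: [436.3, 293.7, 6.2]
tool_rot: [3.141, -0.001, 1.075]
force: [-0.2, -0.4, 0.0]
width: 60.1
gripper_force: 0.0
shift now-axes [-0.2 -0.3  3.2] rot [ 0.001 -0.001  0.   ] shift target-axes [-0.2 -0.3  3.2]
```

Scaled: 2 mm / 750 = 0.0027, 1.5 mm / 750 = 0.002.

```bash
echo '[[-0.0003, -0.0004, 0.0027, 0, 0, 0, 60], [0, 0, 0.002, 0, 0, 0, 60], [0, 0, 0, 0, 0, 0, 60], [0, 0, 0, 0, 0, 0, 60], [0, 0, 0, 0, 0, 0, 60], [0, 0, 0, 0, 0, 0, 30], [0, 0, 0, 0, 0, 0, 30], [0, 0, 0, 0, 0, 0, 30], [0, 0, 0, 0, 0, 0, 30], [0, 0, 0, 0, 0, 0, 30], [0, 0, 0, 0, 0, 0, 30]]' > next.json && python3 -m creep next.json;echo '[[0, 0, -0.02, 0, 0, 0, 30], [0, 0, -0.0333, 0, 0, 0, 30], [0, 0, -0.0533, 0, 0, 0, 30], [0, 0, -0.0533, 0, 0, -0.0223, 30], [0, 0, -0.02, 0, 0, -0.0223, 30], [0, 0, 0, 0, 0, -0.0223, 30], [0, 0, 0, 0, 0, -0.0223, 30], [0, 0, 0, 0, 0, 0, 30]]' > next.json && python3 -m creep next.json; python3 g.py 620 3 140 93.75
```

```text
clock: 29.1
eef_pos: [435.8, 293.2, 2.3]
tool_rot: [3.141, 0.0, 1.075]
force: [0.1, 0.1, 5.9]
width: 38.5
gripper_force: 61.0
clock: 29.9
eef_pos: [435.4, 293.5, 137.1]
tool_rot: [-3.141, -0.001, 1.635]
force: [0.1, -0.4, -0.5]
width: 38.2
gripper_force: 60.5
shift now-axes [-301.8  165.4   -3.2] rot [-0.001 -0.001 -0.001] shift target-axes [-302.   165.2   -2.9]
```

Scaled: -37.7 mm / 750 = -0.0503, 20.7 mm / 750 = 0.0276.

```bash
echo '[[-0.0503, 0.0276, 0, 0, 0, 0, 30], [-0.0503, 0.0276, 0, 0, 0, 0, 30], [-0.0503, 0.0276, 0, 0, 0, 0, 30], [-0.0503, 0.0276, 0, 0, 0, 0, 30], [-0.0503, 0.0276, 0, 0, 0, 0, 30], [-0.0503, 0.0276, 0, 0, 0, 0, 30], [-0.0503, 0.0276, 0, 0, 0, 0, 30], [-0.0503, 0.0276, 0, 0, 0, 0, 30], [0, 0, 0, 0, 0, 0, 30], [0, 0, 0, 0, 0, 0, 30], [0, 0, 0, 0, 0, 0, 30], [0, 0, 0, 0, 0, 0, 30]]' > next.json && python3 -m creep next.json; python3 p.py pad4; python3 q.py pad4 orange purple; python3 g.py 616.7 62.4 17.5 93.75
```

```text
clock: 31.1
eef_pos: [619.5, 5.0, 136.5]
tool_rot: [-3.14, -0.001, 1.636]
force: [-0.2, 0.3, -0.1]
width: 38.9
gripper_force: 60.5
rail [ 6.204e+02 -4.000e-01] [ 70.1 300.6] 3.73
purple [620.8  14.3] [49.2  8.6] 3.8 14.7
orange [618.1  40.7] [40.6  7.8] 4.9 14.6
orange center [611.3  62.3] size 54.25 54.75
purple center [620.9  -3.5] size 55.75 45.25
held top in tool -16.14720254075636 x range [-19.19552589  20.30512829] y [-18.95680635  18.61263354]
shift now-axes [ 57.6   1.  119.2] rot [-0.001 -0.001  0.   ] shift target-axes [ 57.6   0.8 119.2]
```

View pics/pad4.png

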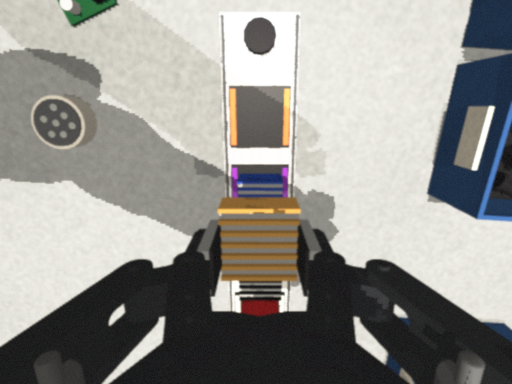

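Orange pad at (260,116), black cap at (260,36), gold held squarely. Placing it.

Scaled: 30 mm / 750 = 0.04, 29.2 mm / 750 = 0.0389.

```bash
echo '[[0.0373, 0.0005, 0, 0, 0, 0, 30], [0.0389, 0.0005, 0.0133, 0, 0, 0, 30], [0, 0, 0.04, 0, 0, 0, 30], [0, 0, 0.04, 0, 0, 0, 30], [0, 0, 0.0333, 0, 0, 0, 30], [0, 0, 0.0107, 0, 0, 0, 30], [0, 0, 0, 0, 0, 0, 30], [0, 0, 0, 0, 0, 0, 30], [0, 0, 0, 0, 0, 0, 30], [0, 0, 0, 0, 0, 0, 30]]' > next.json && python3 -m creep next.json; python3 g.py 616.5 62 17.4 93.75
```

```text
clock: 32.15
eef_pos: [618.1, 60.1, 35.2]
tool_rot: [3.14, 0.0, 1.635]
force: [-0.2, -0.2, -0.4]
width: 38.6
gripper_force: 60.5
shift now-axes [ 2.  -1.5 17.8] rot [ 0.002  0.    -0.001] shift target-axes [ 2.  -1.5 17.8]
```

Scaled: 8 mm / 750 = 0.0107, 6 mm / 750 = 0.008.

```bash
echo '[[0.0027, -0.0016, 0.0107, 0, 0, 0, 30], [0, 0, 0.008, 0, 0, 0, 30], [0, 0, 0.0033, 0, 0, 0, 30], [0, 0, 0, 0, 0, 0, 30], [0, 0, 0, 0, 0, 0, 30], [0, 0, 0, 0, 0, 0, 30]]' > next.json && python3 -m creep next.json; python3 g.py 616.5 62 17.4 93.75
```

```text
clock: 32.75
eef_pos: [615.7, 62.2, 17.4]
tool_rot: [-3.141, -0.0, 1.635]
force: [-0.6, 0.5, 2.3]
width: 38.9
gripper_force: 60.8
shift now-axes [-0.2  0.8 -0. ] rot [-0.001 -0.    -0.001] shift target-axes [-0.2  0.8 -0. ]
```

Scaled: -40 mm / 750 = -0.0533, -30 mm / 750 = -0.04.

```bash
echo '[[-0.0003, 0.0008, 0, 0, 0, 0, 30], [0, 0, 0, 0, 0, 0, 30], [0, 0, 0, 0, 0, 0, 60], [0, 0, 0, 0, 0, 0, 60], [0, 0, 0, 0, 0, 0, 60], [0, 0, -0.0267, 0, 0, 0, 60], [0, 0, -0.0533, 0, 0, 0, 60], [0, 0, -0.0533, 0, 0, 0, 60], [0, 0, -0.0533, 0, 0, 0, 60], [-0.04, 0, -0.0533, 0, 0, 0, 60], [-0.0533, 0, -0.04, 0, 0, 0, 60], [-0.0533, 0, 0, 0, 0, 0, 60]]' > next.json && python3 -m creep next.json;  echo '[[-0.0533, 0, 0, 0, 0, 0, 60], [0, 0, 0, 0, 0, 0, 60], [0, 0, 0, 0, 0, 0, 60], [0, 0, 0, 0, 0, 0, 60]]' > next.json && python3 -m creep next.json; for a in "616.5 62.4 33" "621.2 -9.4 45" "626 -81.2 57"; do python3 w.py $a fin; done
python3 - <<'E'
from h import *
im,d=cams.get_image('scene'); cv2.imwrite('pics/end.png',cv2.resize(im[150:310,90:370],None,fx=2.8,fy=2.8,interpolation=cv2.INTER_CUBIC))
im,d=cams.get_image('side'); cv2.imwrite('pics/ends.png',im)
E
```

```text
clock: 33.95
eef_pos: [626.5, -49.6, 232.5]
tool_rot: [3.133, 0.002, 1.637]
force: [1.4, -0.6, -0.1]
width: 59.9
gripper_force: 0.0
clock: 34.35
eef_pos: [626.3, -86.3, 227.1]
tool_rot: [-3.141, -0.001, 1.636]
force: [-0.5, 0.7, -0.4]
width: 60.1
gripper_force: 0.0
h 32.6 floor None top rect [617.   61.4] [39.7 40.7] 4.4 all [616.5  62.3] [67.8 66.6] 3.6 fin (np.float64(3.781211782638323), np.float64(0.9598297727253139))
h 44.7 floor None top rect [621.2  -9.6] [39.7 39.4] 3.7 all [621.2  -9.3] [67.4 66.7] 3.4 fin (np.float64(3.743593403374902), np.float64(0.9642017887783833))
h 56.7 floor None top rect [626.2 -81.1] [39.8 39.6] 4.0 all [626.2 -80.5] [66.5 67.2] 63.2 fin (np.float64(3.228237604743981), np.float64(0.9806807954806865))
```

View pics/fin.png

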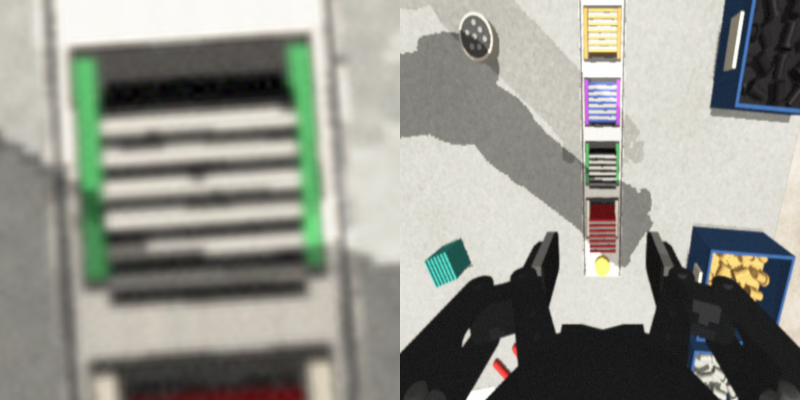

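View pics/end.png

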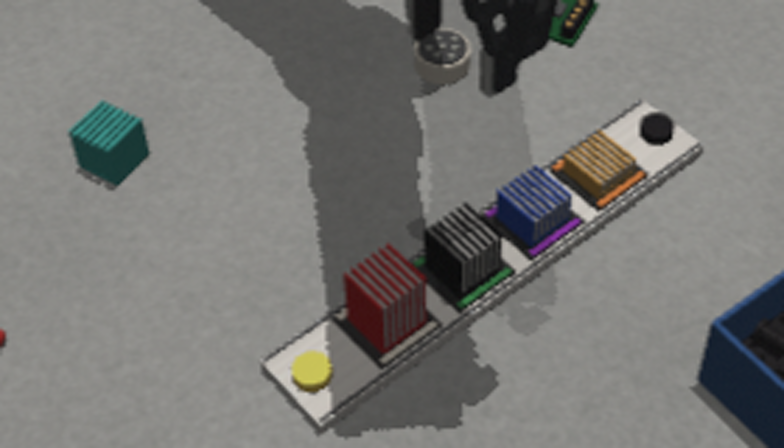

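All four sinks stand centred and aligned: red (387,300) next to the yellow cap (312,370), then black (463,250), blue (534,205) and gold (597,165). The gripper is clear of everything.

```bash
python3 -c "
from cell import ctrl; print(ctrl.finish_job())"
```

```text
the job is handed in; nothing more can be done
None
```

I set the heat sinks out on the rail in order of height from the yellow cap (red, black, blue, gold), each upright, within about 1 mm of its pad centre and with fins straight across, left the circuit board alone, and handed the job in after about 35 s; no verdict was returned.

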